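# Index the filter wheel on its stand

### The job

Lock the microscope filter wheel in its index position: first push the knob of the index plunger fully in towards the wheel, so that its sprung nose rides on the rim, then turn the wheel by pushing the pegs round its edge until the nose springs into the notch in the rim and stops the wheel. Do not force anything: keep every push on the stand, knob or wheel under about 25 N, leave the objects standing round it alone, and let go at the end.

Things in the scene. Friction and masses are not known exactly. Their poses are not given: they have to be found in the camera images.
- index_stand: Stand fixed to the bench, carrying wheel and plunger. Origin on the bench under the wheel's axis, z up; +y points outwards from that axis along the plunger. Grey foot plate 120 mm (x) by y = -60 to 100 mm, 10 mm thick. At y = 66 to 94 mm an aluminium block, 34 mm wide, top 44 mm over the bench, guides the plunger.
- wheel_axis (a point): Point on the wheel's upright axis, 42 mm over the bench, axes as the stand's. The wheel: an aluminium filter ring, diameter 110 mm, 26 to 38 mm over the bench; clamped on it a dark steel peg plate, diameter 92 mm, 38 to 42 mm over the bench; a hub of 24 mm diameter in its middle rises to 51 mm. The ring's rim has one notch, 12 mm wide, 11 mm deep, with parallel walls.
- wheel (a joint): Angle of the wheel's peg plate, rad, anticlockwise from above; starts at 1.0 to 5.2, turns both ways, stays where left; 2 to 5 N on a peg turn it. At 0 the tall peg points along the stand's +y, at the plunger. The ring was clamped on by hand: its notch is up to 0.4 rad either side of the tall peg, so the wheel locks somewhere in -0.4 to 0.4 (or a full turn on), with 0.04 rad play each way.
- tall_peg (a point): Centre of the top face of the tall peg, 70 mm over the bench. Four upright round steel pegs, 10 mm diameter, stand on the peg plate at 90 degree steps, centres 40 mm from the wheel's axis; the other three reach 60 mm over the bench. The notch in the rim is within 23 degrees of the tall peg's bearing.
- knob_end (a point): Centre of the outer end face of the plunger's black knob (26 mm diameter, 14 mm long, axis level, 32 mm over the bench). With the plunger out it is 136 mm from the wheel's axis along the stand's +y. Push it towards the wheel's axis. Nothing is below it but the bench.
- plunger (a joint): Travel of the plunger towards the wheel, m: 0 out, 0.012 fully in against its stop. It has no return spring; about 4 N of friction, plus up to 3 N from the nose, must be overcome, and it stays where it is left.
- nose (a joint): How far the plunger's sprung nose (8 mm diameter, rounded end) sticks out of the plunger, m: 0.010 fully out; about 0.002 when the plunger is in and the nose rests on the rim; back at 0.010 when the nose is in the notch. Its spring pushes with 1 to 3 N.
- petri: Bystander: round lidded petri dish, 58 mm diameter, 14 mm high, origin under its centre.
- objective_tube: Bystander: upright objective case with a screw lid, 37 mm diameter, 62 mm high, origin under its centre.
- eyepiece: Bystander: spare black eyepiece standing upright, 38 mm diameter, 52 mm high, origin under its centre.
- mailer: Bystander: flat slide mailer, 37 x 92 x 14 mm, origin under its centre.

How it is judged:
By the outcome, as a careful person would: the job done as asked, in the order asked, and still so for the second after the job is handed in, with the robot touching nothing.
It also fails if it takes over 72 s, if anything falls off the work surface, if the arm or the gripper's body presses on something with over 40 N, if the wrist force passes 120 N, or if a joint passes its speed limit or range.

### The arm

A 7-joint arm with a two-finger parallel gripper is mounted at the origin on a cart in front of the work surface, level with it; the furniture and walls round the work are solid. World frame = base frame: x ahead of the robot, y to its left, z up, the work surface at z = 0. Lengths are in m, angles in rad, forces in N, time in s.
With the tool pointing down it reaches from about 0.4 to 0.85 m from the base axis. Payload 4.5 kg.
Tool frame: the origin (TCP) lies at the very end of the fingers, on their centre line; the grasp point (between the pads) lies 19 mm behind it (r.pinch_z is the distance from the TCP to the grasp point, in m); x points along the fingers, y is the direction in which the jaws open and shut, and the axes are right-handed (so a half turn about x gives the same grasp; the last joint's range is limited). The gripper opens to 88 mm and grips with 3 to 60 N. Pads are 18 mm wide; open, the fingers measure 123 mm over their backs; the gripper's body (75 mm by 187 mm) begins 45 mm behind the grasp point.
Start: joints at [-1.173, 0.689, -0.195, 1.565, 0.157, 0.902, -0.215], TCP at [0.222, 0.584, 0.239] pointing down, gripper open.
Joint ranges: [-3.01, 3.01], [-0.46, 2.08], [-1.47, 1.51], [0.13, 2.56], [-1, 4.14], [0.04, 2.09], [-2.66, 2.66]. Speed limits (rad/s): [2.57, 2.57, 3.14, 3.14, 3.14, 3.14, 3.14].

### API

Orientations are given as a unit quaternion [x, y, z, w].
In Python, from plant import telemetry, cams, job, r gives the robot as it stands.
- The arm moves only by the tool send_rows, never from a script. Its argument "commands" is one flat list of numbers, 7 for each row, row after row: the shift along the world's x, y, z as a fraction of full scale, then the turn, a rotation vector about the world's x, y, z as a fraction of full scale, then the closure, from 0 (fully open) to 1 (shut). In form: [dx, dy, dz, wx, wy, wz, claw, dx, dy, dz, wx, wy, wz, claw, ...]. A call has 1 to 12 rows; each row shifts and turns the pose as measured when the row begins; what a row does not reach is not made up. Full scale, the value 1, is 250 mm for a shift and 90 degrees for a turn. A row lasts 1/10 s, in which the tool goes at most 50 mm and 8.59 degrees, less where a joint would pass 70% of its speed; a pose out of reach is approached as far as the arm can. A call with a number of a shift or a turn outside -1 to 1 is refused whole. A call with a gripper value outside its range is refused whole. The fingers move at their own pace and stop on an object; "newtons" is the grip in N (left out, the last holds). Time passes only in rows, so rows that do not move let the fingers close. It gives the time, the measured TCP pose, the force and the opening at its end, in the units of the state.
- telemetry.get_state(): the state, without advancing time (a new reading comes with each control period).
- cams.snapshot(name): name is "side" or "top"; returns a dict with "image" (384x512x3 uint8, blue, green, red), "intrinsics" (3x3 intrinsics, pixels), "world_to_cam" (4x4, takes a point from world to camera coordinates). Camera axes: x right, y down, z forward; pixel columns grow to the right and rows downward; lengths in m; the calibration is good to about 2 mm. A picture is of the moment at which its call begins. There is no depth.
- job.finish_job(): hands the job in, once; it reports no verdict.
The state is a dict: "clock": time; "q": joint angles; "qd": joint speeds; "joint_torque": joint torques, N m; "tool_pos": TCP position; "eef_rot": TCP orientation; "contact_force": force on the tool from outside, world axes, zero at the start; "moment": the same for the moment, N m; "opening": opening from 0.0 (shut) to 1.0 (fully open).
Only numpy, scipy, OpenCV 4.12 (cv2) and the standard library are available. Lean on these libraries where they do the work, as an engineer would, in place of code of your own. Each camera call takes 0.05 s, during which the arm holds its last target.

## Working session

There is one attempt and no reset: what is moved stays moved. The work goes in short steps, Python scripts to look and compute and a tool call to move; the robot and the scene stay as the last step left them, time stands still between calls to the robot, and variables do not carry over. Pictures are saved under pics/ and viewed, and the job is handed in when it is done.

Besides the shell and the picture viewer there is one more tool, called after ">>>" as name(argument=value, ...), one argument or row to a line, values as JSON. send_rows: Moves the arm, as the interface text tells. Its arguments: {"type":"object","properties":{"commands":{"type":"array"},"newtons":{"type":"number"}},"required":["commands"]}

```bash
mkdir -p pics
python3 - <<'E'
from plant import telemetry,cams,job,r
import cv2
print(telemetry.get_state())
for n in("side","top"):
    s=cams.snapshot(n);cv2.imwrite(f"pics/{n}0.png",s["image"]);print(n,s["intrinsics"],s["world_to_cam"])
E
```

```text
{'clock': 0.0, 'q': array([-1.17321247,  0.68997703, -0.19452515,  1.56634299,  0.15731415,
        0.90249702, -0.21509662]), 'qd': array([-4.05561807e-04,  3.42988299e-05,  1.46755160e-03,  1.82175200e-03,
        6.63930641e-04, -7.29450065e-04,  6.89291271e-04]), 'joint_torque': array([ 9.73507522e-04, -5.27576172e+01, -1.26709275e+00, -1.53424680e+01,
       -5.26809145e-02,  6.42286075e-03,  1.72085970e-04]), 'tool_pos': array([0.22220237, 0.58349061, 0.23791494]), 'eef_rot': array([ 0.12722895,  0.69551716, -0.12851585,  0.69537929]), 'contact_force': array([-0.90769952,  0.15617074, -0.11568342]), 'moment': array([ 0.02457293,  0.00644026, -0.03268534]), 'opening': 0.9971139396639161}
side [[445.94558732   0.         263.74252415]
 [  0.         445.94558732 195.27280862]
 [  0.           0.           1.        ]] [[ 0.85425569 -0.51985026  0.00170929 -0.4643993 ]
 [-0.28761667 -0.47536643 -0.83144658  0.21919749]
 [ 0.43304026  0.70977635 -0.55560208  1.10063549]
 [ 0.          0.          0.          1.        ]]
top [[485.13272396   0.         249.7536891 ]
 [  0.         485.13272396 181.66829612]
 [  0.           0.           1.        ]] [[-0.01981265 -0.9997998  -0.00279788  0.02768511]
 [-0.99806933  0.01994296 -0.05882084  0.54700274]
 [ 0.05886486  0.00162708 -0.99826463  1.33831459]
 [ 0.          0.          0.          1.        ]]
```

View pics/top0.png

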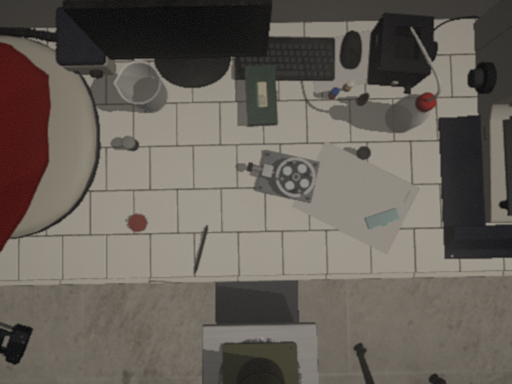

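View pics/side0.png

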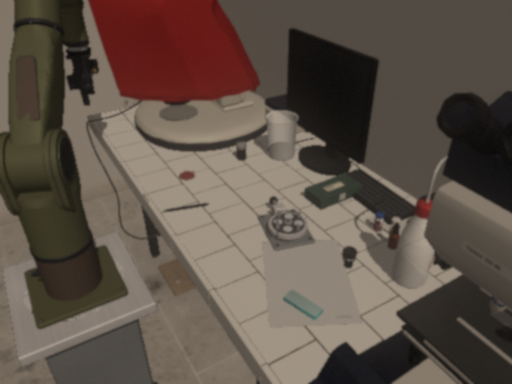

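Run:
```python
import cv2
a=cv2.imread("pics/top0.png")[130:220,220:340];b=cv2.imread("pics/side0.png")[180:260,240:360]
for n,c in(("t",a),("s",b)):
    c=cv2.convertScaleAbs(c,alpha=1.6)
    cv2.imwrite(f"pics/z{n}0.png",cv2.resize(c,None,fx=6.5,fy=6.5,interpolation=cv2.INTER_CUBIC))
```

```text
(no output)
```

View pics/zt0.png

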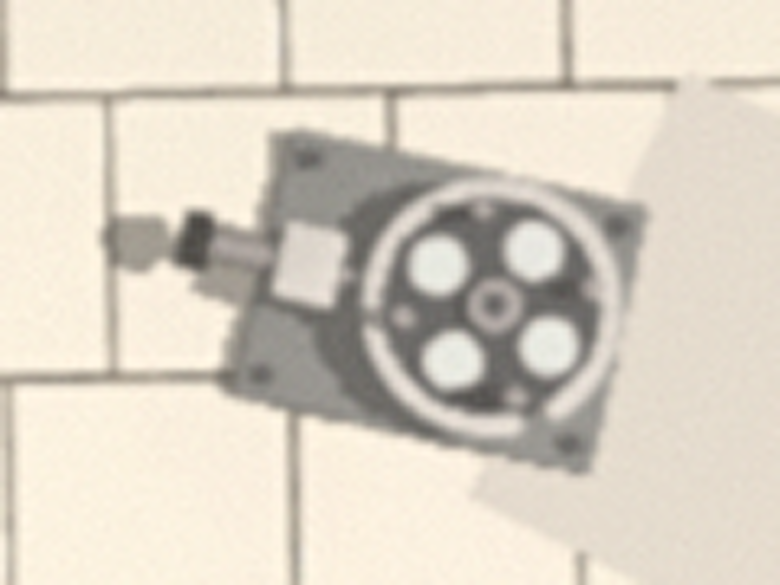

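View pics/zs0.png

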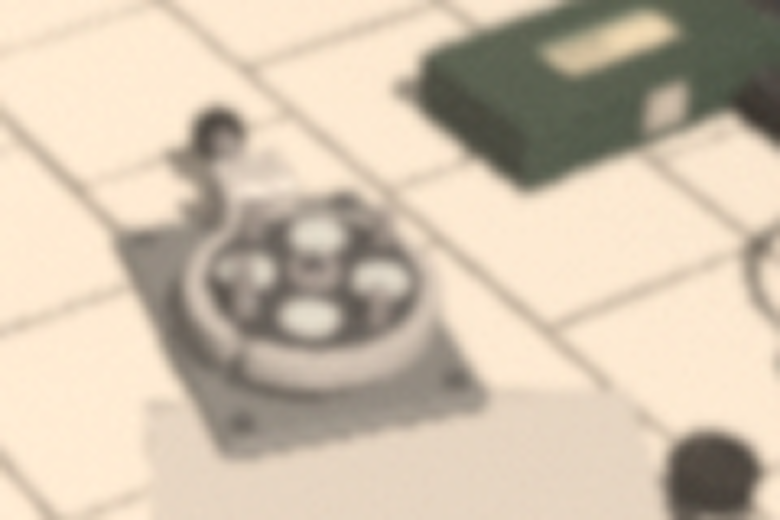

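```bash
cat > h.py <<'E'
import numpy as np,cv2
from plant import telemetry,cams,job,r
C={}
def cam(n,s=None):
    s=s or cams.snapshot(n);C[n]=(s["intrinsics"],s["world_to_cam"]);return s["image"]
def ray(n,u,v,z):
    K,T=C[n];R,t=T[:3,:3],T[:3,3];o=-R.T@t;d=R.T@np.linalg.solve(K,[u,v,1.]);return o+d*(z-o[2])/d[2]
def proj(n,p):
    K,T=C[n];q=K@(T[:3,:3]@np.asarray(p)+T[:3,3]);return q[:2]/q[2]
def st():
    s=telemetry.get_state();print(round(s["clock"],2),s["tool_pos"].round(4),s["eef_rot"].round(3),s["contact_force"].round(1),round(s["opening"],3))
E
python3 - <<'E'
from h import *
im=cam("top");cam("side")
z=lambda a,b:(a/6.5+220-.42,b/6.5+130-.42)
# foot plate mask
g=im.astype(int).sum(2)/3
print("center ringtop", ray("top",*z(492,308),.038), "hub",ray("top",*z(495,305),.051))
c=ray("top",*z(495,305),.051)[:2]
for n,p,h in(("knobEnd",(180,237),.032),("knobinner",(212,243),.032),("block",(311,265),.044),("c1",(275,132),.01),("c2",(648,208),.01),("c3",(590,470),.01),("c4",(228,395),.01)):
    w=ray("top",*z(*p),h);print(n,w.round(4),np.linalg.norm(w[:2]-c).round(4),np.degrees(np.arctan2(*(w[:2]-c)[::-1])).round(1))
for p in((483,210),(403,317),(517,397),(590,290)):
  for h in(.06,.07):
    w=ray("top",*z(*p),h);print(p,h,w.round(4),np.linalg.norm(w[:2]-c).round(4),np.degrees(np.arctan2(*(w[:2]-c)[::-1])).round(1))
for p in((537,418),(372,318)):
    w=ray("top",*z(*p),.038);print("notch",w.round(4),np.linalg.norm(w[:2]-c).round(4),np.degrees(np.arctan2(*(w[:2]-c)[::-1])).round(1))
# plate mask
hsv=cv2.cvtColor(im,cv2.COLOR_BGR2HSV);print(im[140:142,270:275].tolist(), im[150:155,275].tolist(), im[165,265].tolist(),im[177,278].tolist())
st()
E
```

```text
center ringtop [ 0.55660157 -0.10853929  0.038     ] hub [ 0.55696613 -0.10862308  0.051     ]
knobEnd [0.5899 0.0228 0.032 ] 0.1355 75.9
knobinner [0.5871 0.0092 0.032 ] 0.1216 75.7
block [ 0.5759 -0.0322  0.044 ] 0.0787 76.1
c1 [ 0.6367 -0.0191  0.01  ] 0.1199 48.3
c2 [ 0.6004 -0.1796  0.01  ] 0.0833 -58.5
c3 [ 0.4878 -0.1515  0.01  ] 0.0814 -148.2
c4 [0.5232 0.0036 0.01  ] 0.1172 106.8
(483, 210) 0.06 [ 0.5961 -0.1038  0.06  ] 0.0394 7.0
(483, 210) 0.07 [ 0.5951 -0.1029  0.07  ] 0.0386 8.5
(403, 317) 0.06 [ 0.5521 -0.0694  0.06  ] 0.0395 97.0
(403, 317) 0.07 [ 0.5515 -0.0688  0.07  ] 0.0402 97.8
(517, 397) 0.06 [ 0.5179 -0.1159  0.06  ] 0.0397 -169.4
(517, 397) 0.07 [ 0.5175 -0.1149  0.07  ] 0.0399 -170.9
(590, 290) 0.06 [ 0.5618 -0.1474  0.06  ] 0.0391 -82.9
(590, 290) 0.07 [ 0.5611 -0.1462  0.07  ] 0.0378 -83.7
notch [ 0.5097 -0.1263  0.038 ] 0.0504 -159.4
notch [ 0.5534 -0.0577  0.038 ] 0.051 94.0
[[[137, 149, 155], [136, 148, 153], [138, 148, 156], [137, 148, 155], [137, 148, 153]], [[141, 151, 157], [140, 152, 158], [138, 150, 155], [140, 151, 157], [139, 150, 157]]] [[136, 148, 154], [121, 131, 136], [98, 105, 106], [88, 92, 92], [89, 92, 93]] [127, 132, 137] [90, 94, 96]
0.2 [0.2223 0.5838 0.2382] [ 0.128  0.695 -0.128  0.695] [-1.  -0.2  0.5] 0.993
```

Run:
```python
from h import *
from scipy.spatial.transform import Rotation as R
im=cam("top");cam("side")
M=R.from_quat(telemetry.get_state()["eef_rot"]).as_matrix();print(M.round(3),"yaw y",np.degrees(np.arctan2(M[1,1],M[0,1])))
A=np.array([.557,-.1085])
def P(a,rr,z):a=np.radians(a);return [A[0]+rr*np.cos(a),A[1]+rr*np.sin(a),z]
Z=lambda p,o:((p-np.array(o)+.42)*6.5).round()
for n,o in(("top",(220,130)),("side",(240,180))):
  for a in(187.5,97.5,7.5,-82.5):print(n,a,[Z(proj(n,P(a,40e-3,h)),o).tolist() for h in(.042,.06,.07)])
  print("notch",Z(proj(n,P(-159.4,.055,.038)),o),Z(proj(n,P(-159.4,.055,.026)),o),"knob",Z(proj(n,P(76,.136,.032)),o),"hub",Z(proj(n,P(76,0,.051)),o))
```

```text
[[-0.     0.356  0.935]
 [-0.001  0.935 -0.356]
 [-1.    -0.001  0.   ]] yaw y 69.15832566854597
top 187.5 [[508.0, 400.0], [512.0, 398.0], [514.0, 398.0]]
top 97.5 [[399.0, 321.0], [402.0, 318.0], [403.0, 316.0]]
top 7.5 [[478.0, 213.0], [482.0, 209.0], [484.0, 206.0]]
top -82.5 [[587.0, 292.0], [592.0, 289.0], [595.0, 287.0]]
notch [541. 428.] [538. 429.] knob [178. 237.] hub [495. 305.]
side 187.5 [[244.0, 315.0], [245.0, 281.0], [246.0, 261.0]]
side 97.5 [[255.0, 235.0], [256.0, 202.0], [256.0, 183.0]]
side 7.5 [[385.0, 244.0], [386.0, 210.0], [387.0, 191.0]]
side -82.5 [[379.0, 324.0], [381.0, 290.0], [382.0, 270.0]]
notch [239. 349.] [238. 372.] knob [216. 127.] hub [316. 262.]
```

>>> send_rows(
  commands=[0.06,-0.18,0,0,0,0.02,1,0.06,-0.18,0,0,0,0.02,1,0.06,-0.18,0,0,0,0.02,1,0.06,-0.18,0,0,0,0.02,1,0.06,-0.18,0,0,0,0,1],
  newtons=20,
)

```text
clock: 0.8
tool_pos: [0.294, 0.3595, 0.238]
eef_rot: [0.081, 0.704, -0.075, 0.702]
contact_force: [1.4, -0.4, -0.3]
opening: 0.571
```

>>> send_rows(
  commands=[0.12,-0.12,0,0,0,0,1,0.12,-0.12,0,0,0,0,1,0.12,-0.12,0,0,0,0,1,0.12,-0.12,0,0,0,0,1,0.12,-0.12,0,0,0,0,1,0.12,-0.12,0,0,0,0,1,0.12,-0.12,0,0,0,0,1,0.12,-0.12,-0.05,0,0,0,1,0.12,-0.1,-0.05,0,0,0,1,0.08,-0.06,-0.05,0,0,0,1,0,0,0,0,0,0,1],
)

```text
clock: 1.9
tool_pos: [0.5966, 0.0559, 0.2009]
eef_rot: [0.083, 0.701, -0.08, 0.704]
contact_force: [-0.8, -1.5, -0.3]
opening: 0.008
```

Run:
```python
from h import *
from scipy.spatial.transform import Rotation as R
for n in("top","side"):
    i=cam(n);cv2.imwrite(f"pics/{n}1.png",i)
M=R.from_quat(telemetry.get_state()["eef_rot"]).as_matrix();print("yaw y",np.degrees(np.arctan2(M[1,1],M[0,1])));st()
print(telemetry.get_state()["q"].round(2))
```

```text
yaw y 77.08046996303015
2.0 [0.5947 0.0597 0.2024] [ 0.082  0.702 -0.077  0.704] [-0.6  0.2  0.1] 0.003
[-0.    0.7  -0.3   1.69  0.26  0.78  0.92]
```

View pics/side1.png

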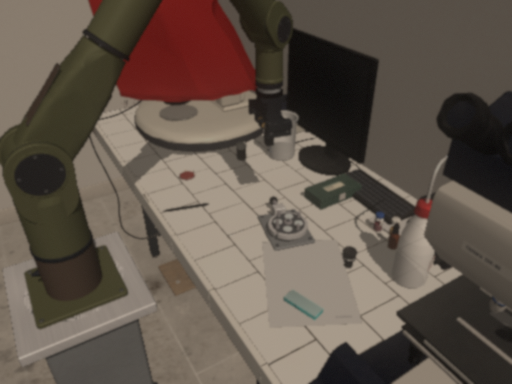

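>>> send_rows(
  commands=[0.03,0.08,-0.1,0,0,0,1,0,0,-0.12,0,0,0,1,0,0,-0.12,0,0,0,1,0,0,-0.12,0,0,0,1,0,0,-0.12,0,0,0,1,0,0,-0.08,0,0,0,1,0,0,-0.04,0,0,0,1,0,0,0,0,0,0,1],
)

```text
clock: 2.8
tool_pos: [0.5974, 0.0985, 0.0304]
eef_rot: [0.08, 0.7, -0.065, 0.706]
contact_force: [-0.0, -0.4, -0.0]
opening: 0.001
```

```bash
cat > look.py <<'E'
from h import *
import sys
t=sys.argv[1]
a=cam("top");b=cam("side")
a=cv2.resize(cv2.convertScaleAbs(a[130:220,220:340],alpha=1.6),(600,450),interpolation=cv2.INTER_CUBIC)
b=cv2.resize(cv2.convertScaleAbs(b[165:265,230:363],alpha=1.6),(600,450),interpolation=cv2.INTER_CUBIC)
cv2.imwrite(f"pics/t{t}.png",a);cv2.imwrite(f"pics/s{t}.png",b)
st()
s=telemetry.get_state();d=s["tool_pos"][:2]-[.557,-.1085];print("r,ang",np.hypot(*d).round(4),np.degrees(np.arctan2(d[1],d[0])).round(1),"along/across",(d@[.242,.970]).round(4),(d@[.970,-.242]).round(4),"q",s["q"].round(2))
E
python3 look.py 2
```

```text
2.9 [0.5988 0.0984 0.0319] [ 0.08   0.699 -0.065  0.707] [0.7 0.1 0.5] 0.002
r,ang 0.2111 78.6 along/across 0.2108 -0.0095 q [-0.12  0.96 -0.2   1.76  0.36  0.44  0.81]
```

View pics/s2.png

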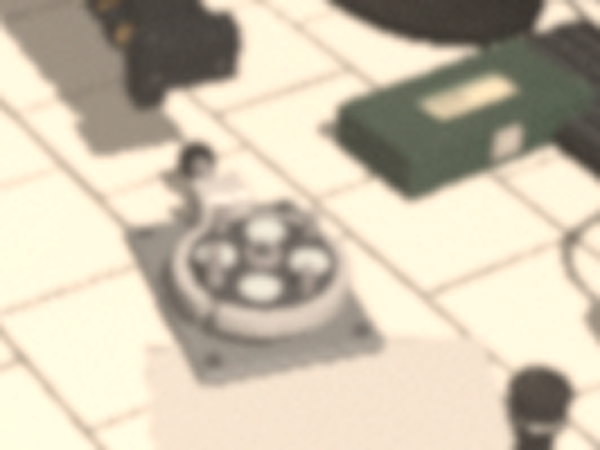

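>>> send_rows(
  commands=[0.03,0,-0.05,0,0,0,1,0.01,-0.02,-0.01,0,0,0,1,0,-0.04,0,0,0,0,1,0,-0.04,0,0,0,0,1,0,-0.03,0,0,0,0,1,0,0,0,0,0,0,1],
)

```text
clock: 3.5
tool_pos: [0.6125, 0.0614, 0.0195]
eef_rot: [0.081, 0.697, -0.066, 0.709]
contact_force: [0.7, -0.4, -0.7]
opening: 0.005
```

```bash
python3 look.py 3
```

```text
3.6 [0.6126 0.0634 0.0195] [ 0.081  0.697 -0.065  0.709] [0.1 0.8 0.1] 0.002
r,ang 0.1807 72.1 along/across 0.1802 0.0123 q [-0.05  0.98 -0.21  1.74  0.37  0.43  0.86]
```

View pics/s3.png

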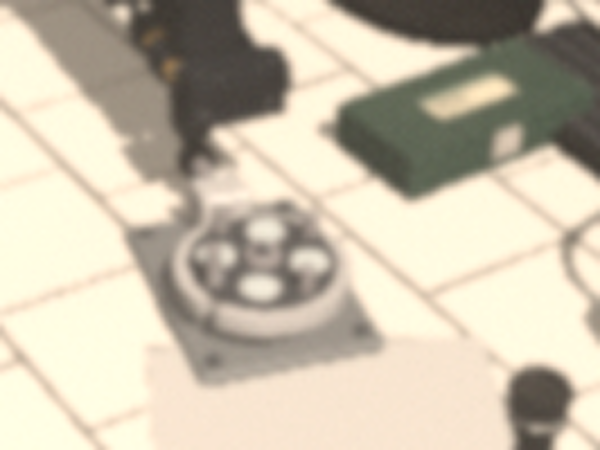

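>>> send_rows(
  commands=[-0.05,0.01,0,0,0,0,1,0,0,0,0,0,0,1,-0.01,-0.03,0,0,0,0,1,-0.01,-0.03,0,0,0,0,1,0,0,0,0,0,0,1],
)

```text
clock: 4.1
tool_pos: [0.5958, 0.0515, 0.02]
eef_rot: [0.081, 0.696, -0.064, 0.71]
contact_force: [0.1, -0.7, 0.5]
opening: 0.006
```

```bash
python3 look.py 4
```

```text
4.2 [0.5962 0.0531 0.0201] [ 0.082  0.696 -0.063  0.71 ] [ 0.2  0.2 -0.8] 0.001
r,ang 0.1662 76.4 along/across 0.1662 -0.0011 q [-0.04  0.97 -0.2   1.8   0.39  0.38  0.85]
```

View pics/t4.png

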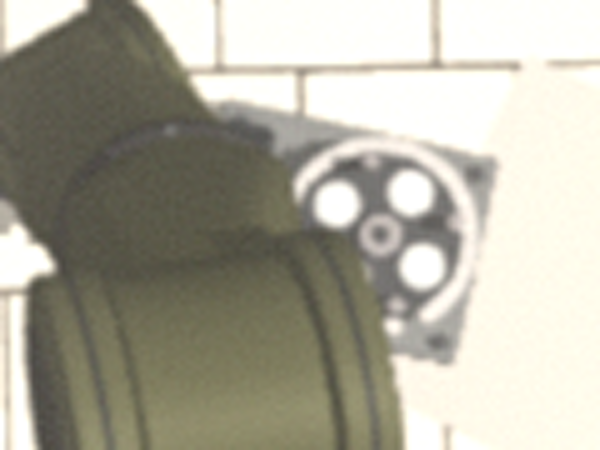

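>>> send_rows(
  commands=[-0.003,-0.012,0,0,0,0,1,-0.003,-0.012,0,0,0,0,1,-0.003,-0.012,0,0,0,0,1,-0.003,-0.012,0,0,0,0,1],
)

```text
clock: 4.6
tool_pos: [0.5937, 0.0412, 0.0201]
eef_rot: [0.082, 0.696, -0.062, 0.711]
contact_force: [-0.1, 0.2, 0.0]
opening: 0.008
```

```bash
python3 look.py 5
```

```text
4.7 [0.5936 0.0406 0.0201] [ 0.082  0.696 -0.063  0.711] [ 0.2  0.1 -0.3] 0.006
r,ang 0.1535 76.2 along/across 0.1535 -0.0006 q [-0.02  0.97 -0.2   1.81  0.39  0.37  0.87]
```

View pics/s5.png

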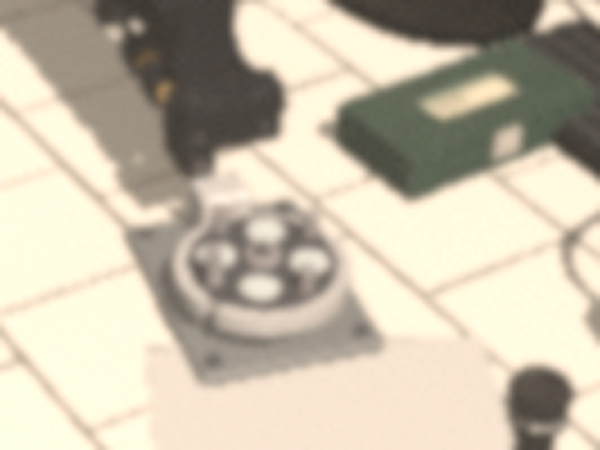

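>>> send_rows(
  commands=[-0.002,-0.009,0,0,0,0,1,-0.002,-0.009,0,0,0,0,1,-0.002,-0.009,0,0,0,0,1],
)

```text
clock: 5.0
tool_pos: [0.5931, 0.0384, 0.0203]
eef_rot: [0.083, 0.695, -0.059, 0.712]
contact_force: [0.4, 2.5, -2.2]
opening: 0.004
```

>>> send_rows(
  commands=[-0.004,-0.016,0,0,0,0,1,-0.004,-0.016,0,0,0,0,1,-0.004,-0.016,0,0,0,0,1],
)

```text
clock: 5.3
tool_pos: [0.5912, 0.0308, 0.0205]
eef_rot: [0.084, 0.694, -0.055, 0.713]
contact_force: [1.2, 6.7, -2.3]
opening: 0.009
```

>>> send_rows(
  commands=[-0.004,-0.016,0,0,0,0,1],
)

```text
clock: 5.4
tool_pos: [0.5906, 0.0284, 0.0206]
eef_rot: [0.084, 0.694, -0.054, 0.713]
contact_force: [1.0, 5.8, -1.5]
opening: 0.005
```

>>> send_rows(
  commands=[-0.004,-0.016,0,0,0,0,1],
)

```text
clock: 5.5
tool_pos: [0.5906, 0.0283, 0.0207]
eef_rot: [0.086, 0.693, -0.051, 0.714]
contact_force: [3.4, 13.1, -4.4]
opening: 0.001
```

>>> send_rows(
  commands=[-0.004,-0.016,0,0,0,0,1],
)

```text
clock: 5.6
tool_pos: [0.5905, 0.0285, 0.0209]
eef_rot: [0.087, 0.693, -0.047, 0.715]
contact_force: [2.6, 10.5, -3.5]
opening: 0.005
```

>>> send_rows(
  commands=[0.005,0.02,0,0,0,0,1,0.01,0.04,0,0,0,0,1,0.02,0.08,0,0,0,0,1,0.02,0.08,0.08,0,0,0.09,1,0,0,0.12,0,0,0.09,1,0,0,0.12,0,0,0.09,1,0,0,0.12,0,0,0.09,1,0,0,0.12,0,0,0.09,1,-0.08,0,0.12,0,0,0.09,1,-0.12,0,0,0,0,0.09,1,-0.12,0,0,0,0,0.09,1,-0.12,0,0,0,0,0.09,1],
)

```text
clock: 6.8
tool_pos: [0.4919, 0.0714, 0.1959]
eef_rot: [-0.364, 0.602, 0.384, 0.598]
contact_force: [0.3, 0.3, 0.4]
opening: 0.004
```

```bash
python3 look.py 6
```

```text
6.9 [0.4883 0.0708 0.1954] [-0.364  0.604  0.385  0.596] [-0.1  0.6 -0.3] 0.001
r,ang 0.192 111.0 along/across 0.1573 -0.11 q [ 0.23  0.68 -0.73  1.97  0.62  0.75  1.81]
```

View pics/t6.png

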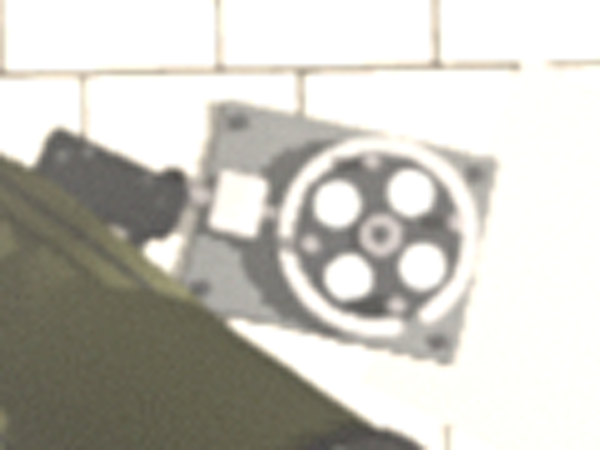

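View pics/s6.png

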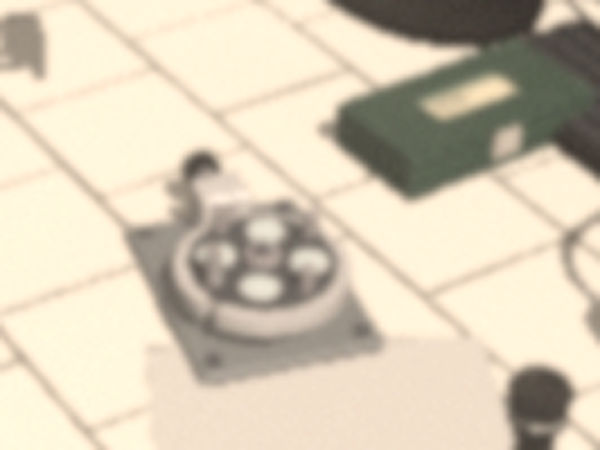

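```bash
cat > need.py <<'E'
from h import *
import sys
from scipy.spatial.transform import Rotation as R
def target(yaw):
    y=np.radians(yaw);Y=np.array([np.cos(y),np.sin(y),0]);X=np.array([0,0,-1.]);return R.from_matrix(np.c_[X,Y,np.cross(X,Y)])
def need(ang,z,yaw,rr=.04):
    s=telemetry.get_state();R0=R.from_quat(s["eef_rot"])
    a=np.radians(ang);p=np.array([.557+rr*np.cos(a),-.1085+rr*np.sin(a),z])
    M=R0.as_matrix()
    print("yaw now",np.degrees(np.arctan2(M[1,1],M[0,1])).round(1),"pos units",((p-s["tool_pos"])/.25).round(3),"rot units",((target(yaw)*R0.inv()).as_rotvec()/(np.pi/2)).round(3));st()
    d=s["tool_pos"][:2]-[.557,-.1085];print("r,ang",np.hypot(*d).round(4),np.degrees(np.arctan2(d[1],d[0])).round(1))
if __name__=="__main__":need(*map(float,sys.argv[1:]))
E
python3 need.py 187.5 .12 97.5
```

```text
yaw now 153.9 pos units [ 0.116 -0.738 -0.301] rot units [-0.019 -0.008 -0.627]
6.9 [0.4883 0.0708 0.1954] [-0.364  0.604  0.385  0.596] [-0.1  0.6 -0.3] 0.001
r,ang 0.192 111.0
```

>>> send_rows(
  commands=[0.012,-0.07,0,-0.002,0,-0.065,0.73,0.012,-0.074,0,-0.002,0,-0.065,0.73,0.012,-0.074,0,-0.002,0,-0.065,0.73,0.012,-0.074,0,-0.002,0,-0.065,0.73,0.012,-0.074,0,-0.002,0,-0.065,0.73,0.012,-0.074,0,-0.002,0,-0.065,0.73,0.012,-0.074,-0.06,0,0,-0.065,0.73,0.012,-0.074,-0.06,0,0,-0.065,0.73,0.012,-0.074,-0.06,0,0,-0.065,0.73,0,-0.05,-0.06,0,0,-0.04,0.73,0,0,0,0,0,0,0.73],
)

```text
clock: 8.0
tool_pos: [0.5211, -0.126, 0.134]
eef_rot: [-0.024, 0.711, 0.022, 0.702]
contact_force: [0.6, -0.9, 0.5]
opening: 0.273
```

```bash
python3 need.py 187.5 .09 97.5; python3 look.py 7
```

```text
yaw now 93.7 pos units [-0.015  0.049 -0.176] rot units [ 0.002 -0.008  0.042]
8.0 [ 0.5211 -0.126   0.134 ] [-0.024  0.711  0.022  0.702] [ 0.6 -0.9  0.5] 0.273
r,ang 0.0399 -154.1
8.1 [ 0.5225 -0.1231  0.1357] [-0.025  0.71   0.025  0.703] [-0.1  0.7  0.2] 0.269
r,ang 0.0374 -157.1 along/across -0.0225 -0.0299 q [ 0.37  0.75 -0.38  1.91  0.49  0.58  1.31]
```

View pics/s7.png

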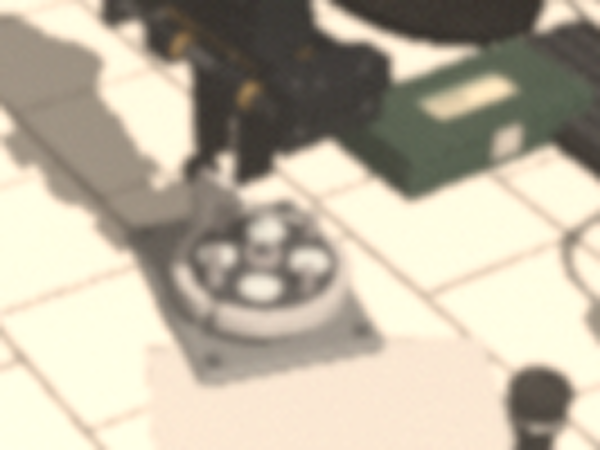

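>>> send_rows(
  commands=[-0.02,0.035,-0.06,0,-0.008,0.04,0.73,0,0,-0.06,0,0,0,0.73,0,0,-0.05,0,0,0,0.73,0,0,0,0,0,0,0.73,0,0,0,0,0,0,0.73],
)

```text
clock: 8.6
tool_pos: [0.5222, -0.1087, 0.0972]
eef_rot: [-0.052, 0.7, 0.052, 0.71]
contact_force: [0.1, 0.5, -0.4]
opening: 0.271
```

```bash
python3 need.py 187.5 .064 97.5; python3 look.py 8
```

```text
yaw now 98.4 pos units [-0.019 -0.02  -0.133] rot units [-0.     0.009 -0.01 ]
8.6 [ 0.5222 -0.1087  0.0972] [-0.052  0.7    0.052  0.71 ] [ 0.1  0.5 -0.4] 0.271
r,ang 0.0348 -179.7
8.7 [ 0.5222 -0.1089  0.0972] [-0.052  0.7    0.051  0.71 ] [0.3 0.3 0.1] 0.264
r,ang 0.0348 -179.3 along/across -0.0088 -0.0336 q [ 0.32  0.8  -0.34  1.96  0.57  0.45  1.28]
```

View pics/s8.png

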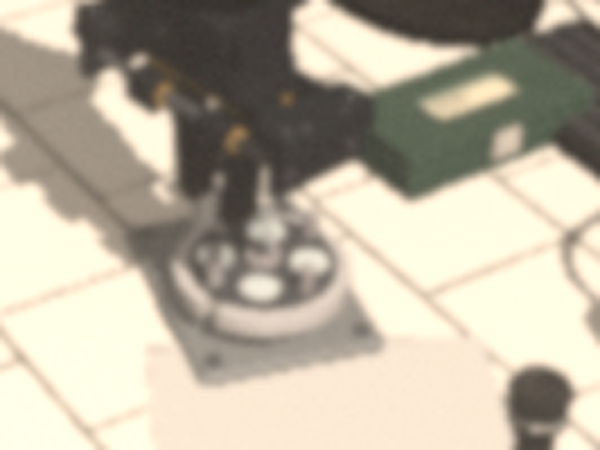

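>>> send_rows(
  commands=[-0.025,-0.025,0,0,0.009,-0.01,0.73,0,0,0,0,0,0,0.73],
)

```text
clock: 8.9
tool_pos: [0.5161, -0.1159, 0.0985]
eef_rot: [-0.046, 0.705, 0.045, 0.706]
contact_force: [0.5, 0.5, 0.3]
opening: 0.273
```

```bash
python3 need.py 187.5 .064 97.5
```

```text
yaw now 97.4 pos units [ 0.005  0.009 -0.138] rot units [0.    0.    0.001]
8.9 [ 0.5161 -0.1159  0.0985] [-0.046  0.705  0.045  0.706] [0.5 0.5 0.3] 0.273
r,ang 0.0415 -169.8
```

>>> send_rows(
  commands=[0.004,0.008,-0.05,0,0,0,0.73,0,0,-0.05,0,0,0,0.73,0,0,-0.03,0,0,0,0.73,0,0,0,0,0,0,0.73,0,0,0,0,0,0,0.73],
)

```text
clock: 9.4
tool_pos: [0.5175, -0.1141, 0.0637]
eef_rot: [-0.045, 0.705, 0.045, 0.706]
contact_force: [0.2, -0.2, 0.6]
opening: 0.264
```

```bash
python3 need.py 187.5 .064 97.5; python3 look.py 9
```

```text
yaw now 97.3 pos units [-0.001  0.001  0.001] rot units [-0.     0.001  0.002]
9.4 [ 0.5175 -0.1141  0.0637] [-0.045  0.705  0.045  0.706] [ 0.2 -0.2  0.6] 0.264
r,ang 0.0399 -172.0
9.5 [ 0.5177 -0.1141  0.064 ] [-0.045  0.705  0.045  0.706] [ 0.4  0.6 -0.4] 0.27
r,ang 0.0397 -171.9 along/across -0.015 -0.0368 q [ 0.3   0.86 -0.28  1.98  0.6   0.39  1.25]
```

View pics/s9.png

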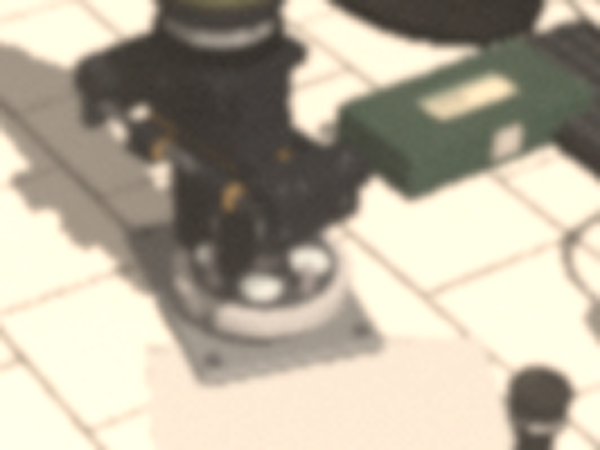

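>>> send_rows(
  commands=[-0.001,0.017,-0.004,0,0,-0.067,0.73,0,0.017,-0.004,0,0,-0.067,0.73,0.002,0.017,0,0,0,-0.067,0.73,0.004,0.016,0,0,0,-0.067,0.73],
)

```text
clock: 9.9
tool_pos: [0.5195, -0.1022, 0.0632]
eef_rot: [0.109, 0.697, -0.113, 0.7]
contact_force: [-0.0, -4.7, -3.2]
opening: 0.272
```

```bash
python3 need.py 155 .062 65
```

```text
yaw now 72.0 pos units [ 0.005  0.043 -0.005] rot units [ 0.004  0.002 -0.078]
9.9 [ 0.5195 -0.1022  0.0632] [ 0.109  0.697 -0.113  0.7  ] [-0.  -4.7 -3.2] 0.272
r,ang 0.038 170.5
```

>>> send_rows(
  commands=[0.001,0.022,0,0,0,-0.04,0.73,0.003,0.021,0,0,0,-0.05,0.73,0.008,0.02,0,0,0,-0.05,0.73,0.01,0.02,0,0,0,-0.05,0.73],
)

```text
clock: 10.3
tool_pos: [0.5225, -0.092, 0.0636]
eef_rot: [0.214, 0.671, -0.228, 0.672]
contact_force: [-2.0, -5.6, -4.3]
opening: 0.274
```

```bash
python3 need.py 140 .062 50; python3 look.py 10
```

```text
yaw now 53.5 pos units [ 0.016  0.037 -0.007] rot units [ 0.013 -0.004 -0.039]
10.3 [ 0.5225 -0.092   0.0636] [ 0.214  0.671 -0.228  0.672] [-2.  -5.6 -4.3] 0.274
r,ang 0.0383 154.4
10.4 [ 0.5228 -0.0902  0.0636] [ 0.213  0.672 -0.226  0.673] [-2.1 -0.7 -1.4] 0.27
r,ang 0.0388 151.9 along/across 0.0095 -0.0376 q [ 0.13  0.85 -0.09  1.98  0.28  0.33  0.74]
```

View pics/s10.png

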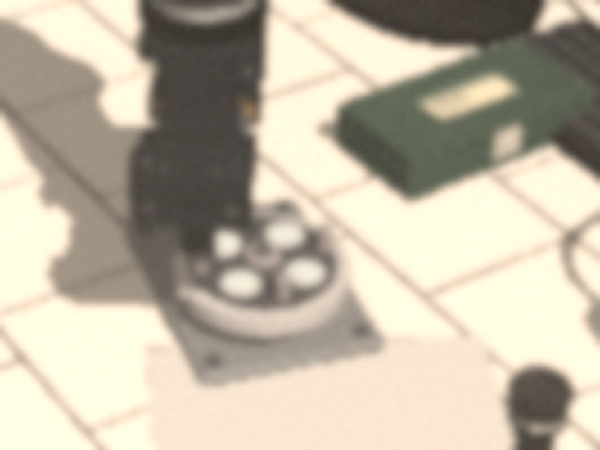

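View pics/t10.png

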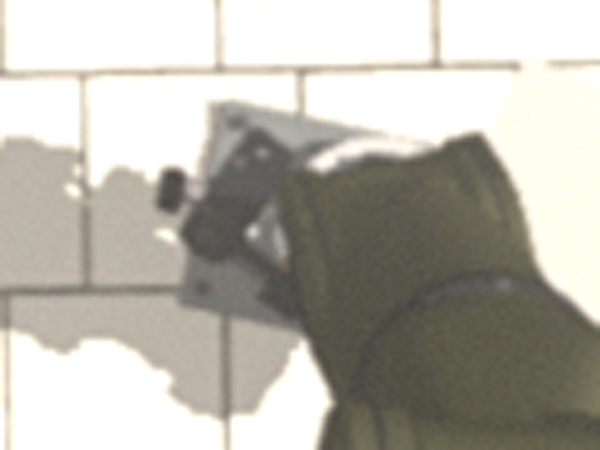

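>>> send_rows(
  commands=[0.01,0.024,-0.004,0,0,-0.02,0.73,0.013,0.022,-0.004,0,0,-0.03,0.73,0.016,0.02,0,0,0,-0.05,0.73,0.018,0.019,0,0,0,-0.05,0.73,0.02,0.017,0,0,0,-0.05,0.73],
)

```text
clock: 10.9
tool_pos: [0.5341, -0.0741, 0.0626]
eef_rot: [0.315, 0.631, -0.34, 0.622]
contact_force: [-2.4, -4.9, -2.2]
opening: 0.271
```

```bash
python3 need.py 120 .062 35
```

```text
yaw now 34.8 pos units [ 0.012  0.001 -0.002] rot units [ 0.016 -0.017  0.002]
10.9 [ 0.5341 -0.0741  0.0626] [ 0.315  0.631 -0.34   0.622] [-2.4 -4.9 -2.2] 0.271
r,ang 0.0413 123.7
```

>>> send_rows(
  commands=[0.023,0.011,0,0.003,-0.003,-0.04,0.73,0.024,0.01,0,0.003,-0.003,-0.05,0.73,0.025,0.008,0,0.003,-0.003,-0.05,0.73,0.026,0.005,0,0.003,-0.003,-0.05,0.73],
)

```text
clock: 11.3
tool_pos: [0.5475, -0.0675, 0.0624]
eef_rot: [0.414, 0.579, -0.427, 0.558]
contact_force: [-6.3, -1.0, 3.9]
opening: 0.272
```

```bash
python3 need.py 95 .062 10;python3 look.py 11
```

```text
yaw now 17.0 pos units [ 0.024 -0.004 -0.002] rot units [-0.002 -0.022 -0.078]
11.3 [ 0.5475 -0.0675  0.0624] [ 0.414  0.579 -0.427  0.558] [-6.3 -1.   3.9] 0.272
r,ang 0.042 103.0
11.4 [ 0.5489 -0.0669  0.0624] [ 0.413  0.579 -0.426  0.56 ] [-4.3  0.6  3.4] 0.272
r,ang 0.0424 101.0 along/across 0.0384 -0.0179 q [ 0.03  0.88  0.01  1.88 -0.02  0.41  0.36]
```

View pics/s11.png

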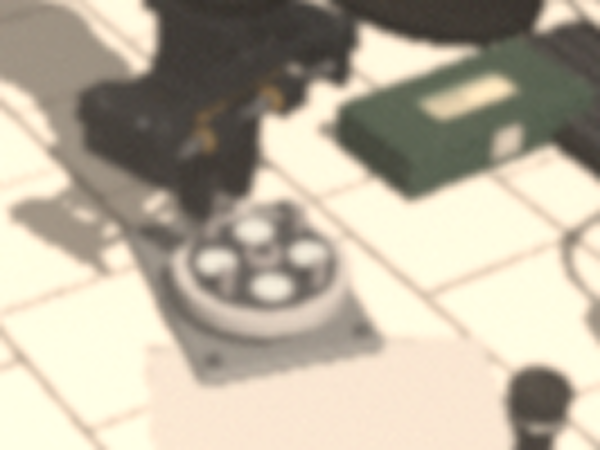

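View pics/t11.png

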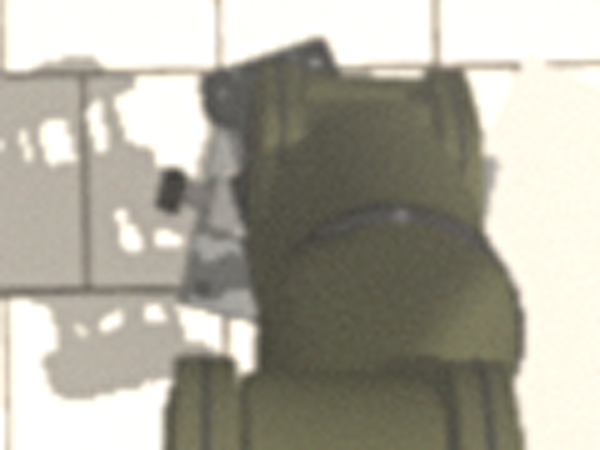

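>>> send_rows(
  commands=[0.026,0,0,0,-0.005,-0.03,0.73,0.026,-0.003,0,0,-0.005,-0.05,0.73,0.026,-0.006,0,0,-0.005,-0.05,0.73,0.026,-0.008,0,0,-0.005,-0.05,0.73],
)

```text
clock: 11.8
tool_pos: [0.564, -0.0658, 0.0622]
eef_rot: [0.494, 0.514, -0.496, 0.496]
contact_force: [-6.7, 1.9, 4.7]
opening: 0.271
```

```bash
python3 need.py 70 .062 -15
```

```text
yaw now 1.1 pos units [ 0.027 -0.021 -0.001] rot units [-0.012 -0.011 -0.179]
11.8 [ 0.564  -0.0658  0.0622] [ 0.494  0.514 -0.496  0.496] [-6.7  1.9  4.7] 0.271
r,ang 0.0433 80.7
```

>>> send_rows(
  commands=[0.024,-0.01,0,0,-0.005,-0.05,0.73,0.023,-0.012,0,0,-0.005,-0.05,0.73,0.022,-0.013,0,0,0,-0.05,0.73],
)

```text
clock: 12.1
tool_pos: [0.5743, -0.0685, 0.0621]
eef_rot: [0.553, 0.454, -0.548, 0.433]
contact_force: [-4.5, 1.3, 4.5]
opening: 0.269
```

```bash
python3 need.py 60 .062 -30;python3 look.py 12
```

```text
yaw now -12.3 pos units [ 0.011 -0.022 -0.   ] rot units [-0.019 -0.005 -0.196]
12.1 [ 0.5743 -0.0685  0.0621] [ 0.553  0.454 -0.548  0.433] [-4.5  1.3  4.5] 0.269
r,ang 0.0436 66.7
12.2 [ 0.576  -0.0688  0.0621] [ 0.554  0.453 -0.547  0.434] [-3.4  2.1  2.3] 0.271
r,ang 0.044 64.5 along/across 0.0431 0.0088 q [-0.    0.9   0.1   1.82 -0.24  0.45  0.07]
```

View pics/s12.png

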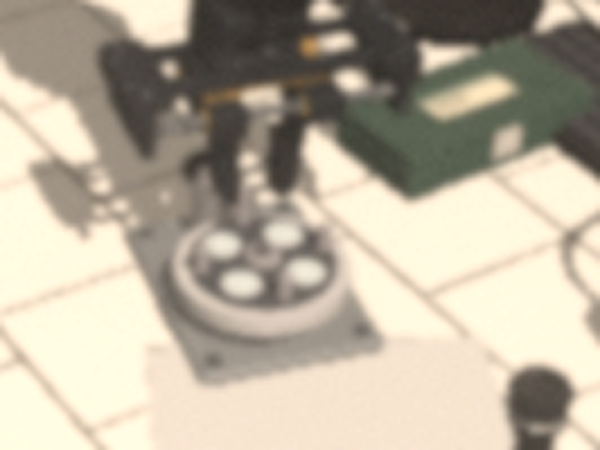

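>>> send_rows(
  commands=[0.015,-0.013,0,0,0,-0.04,0.73,0.015,-0.013,0,0,0,-0.04,0.73],
)

```text
clock: 12.4
tool_pos: [0.5824, -0.0718, 0.0621]
eef_rot: [0.58, 0.421, -0.572, 0.399]
contact_force: [-2.8, 1.3, 1.5]
opening: 0.266
```

>>> send_rows(
  commands=[0.015,-0.013,0,0,0,-0.03,0.73],
)

```text
clock: 12.5
tool_pos: [0.5842, -0.073, 0.0618]
eef_rot: [0.589, 0.409, -0.581, 0.384]
contact_force: [-9.5, 4.5, 6.8]
opening: 0.271
```

```bash
python3 need.py 60 .062 -30
```

```text
yaw now -21.7 pos units [-0.029 -0.003  0.001] rot units [-0.023 -0.005 -0.092]
12.5 [ 0.5842 -0.073   0.0618] [ 0.589  0.409 -0.581  0.384] [-9.5  4.5  6.8] 0.271
r,ang 0.0447 52.6
```

>>> send_rows(
  commands=[0.016,-0.01,0,0,0,0,0.73],
)

```text
clock: 12.6
tool_pos: [0.5843, -0.073, 0.0616]
eef_rot: [0.587, 0.413, -0.582, 0.382]
contact_force: [-10.7, 4.4, 9.9]
opening: 0.273
```

>>> send_rows(
  commands=[0.018,-0.012,0,0,0,0,0.73],
)

```text
clock: 12.7
tool_pos: [0.5843, -0.073, 0.0614]
eef_rot: [0.584, 0.417, -0.584, 0.38]
contact_force: [-10.6, 5.4, 12.3]
opening: 0.275
```

```bash
python3 need.py 60 .062 -30;python3 look.py 13
```

```text
yaw now -21.3 pos units [-0.029 -0.004  0.002] rot units [-0.03  -0.017 -0.096]
12.7 [ 0.5843 -0.073   0.0614] [ 0.584  0.417 -0.584  0.38 ] [-10.6   5.4  12.3] 0.275
r,ang 0.0448 52.5
12.8 [ 0.5843 -0.073   0.0614] [ 0.584  0.417 -0.584  0.38 ] [-10.5   4.8  10.6] 0.269
r,ang 0.0448 52.5 along/across 0.0411 0.0179 q [-0.    0.91  0.13  1.77 -0.3   0.51 -0.03]
```

View pics/s13.png

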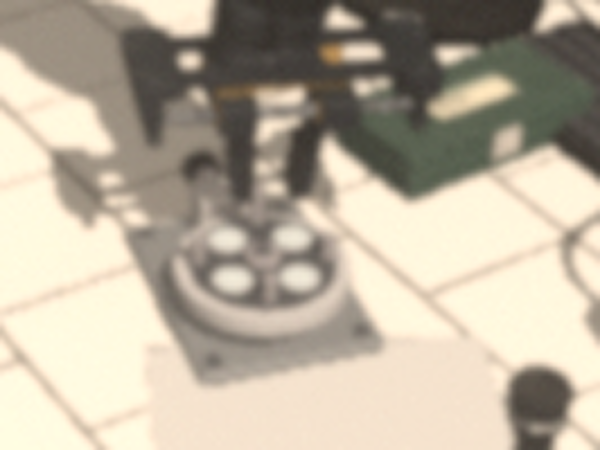

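>>> send_rows(
  commands=[-0.022,0.011,0,-0.03,-0.017,0,0.73,0,0,0.002,0,0,0,0.73],
)

```text
clock: 13.0
tool_pos: [0.5798, -0.0685, 0.0621]
eef_rot: [-0.583, -0.4, 0.583, -0.401]
contact_force: [1.8, 0.8, -0.1]
opening: 0.269
```

>>> send_rows(
  commands=[-0.012,0.006,0,0,0,0,0.73,-0.012,0.006,0,0,0,0,0.73],
)

```text
clock: 13.2
tool_pos: [0.5772, -0.0664, 0.0628]
eef_rot: [0.584, 0.399, -0.581, 0.403]
contact_force: [-1.0, 0.2, -0.3]
opening: 0.271
```

>>> send_rows(
  commands=[-0.014,0.007,0,0,0,0,0.73,-0.014,0.007,0,0,0,0,0.73],
)

```text
clock: 13.4
tool_pos: [0.5716, -0.0643, 0.0631]
eef_rot: [0.585, 0.397, -0.58, 0.404]
contact_force: [3.0, -0.8, -0.6]
opening: 0.269
```

>>> send_rows(
  commands=[-0.008,-0.014,0,0,0,0,0.73,-0.014,0.007,0,0,0,0,0.73],
)

```text
clock: 13.6
tool_pos: [0.568, -0.0671, 0.0635]
eef_rot: [0.586, 0.396, -0.579, 0.405]
contact_force: [2.2, -3.3, -1.3]
opening: 0.27
```

>>> send_rows(
  commands=[-0.016,0.008,0,0,0,0,0.73],
)

```text
clock: 13.7
tool_pos: [0.5668, -0.0667, 0.0638]
eef_rot: [0.588, 0.394, -0.578, 0.406]
contact_force: [9.7, -2.6, -7.4]
opening: 0.271
```

>>> send_rows(
  commands=[-0.018,0.009,0,0,0,0,0.73],
)

```text
clock: 13.8
tool_pos: [0.5667, -0.0667, 0.0643]
eef_rot: [0.59, 0.39, -0.576, 0.409]
contact_force: [10.7, -5.3, -7.8]
opening: 0.272
```

>>> send_rows(
  commands=[0.025,-0.016,0,-0.01,-0.01,0,0.73,0,0,0,0,0,0,0.73],
)

```text
clock: 14.0
tool_pos: [0.5725, -0.0712, 0.0642]
eef_rot: [0.591, 0.382, -0.575, 0.417]
contact_force: [-0.6, -0.3, -0.4]
opening: 0.27
```

```bash
python3 need.py 63.5 .1 -25
```

```text
yaw now -21.2 pos units [ 0.009 -0.006  0.143] rot units [ 0.018  0.029 -0.042]
14.0 [ 0.5725 -0.0712  0.0642] [ 0.591  0.382 -0.575  0.417] [-0.6 -0.3 -0.4] 0.27
r,ang 0.0404 67.4
```

>>> send_rows(
  commands=[0.008,-0.005,0.01,0,0,0,0.73,0,0,0.04,0,0,0,0.73,0,0,0.1,0,0,0,0.73,0,0,0.14,0,0,0,0.5,0,0,0.14,0,0,0,0.5,-0.06,0.1,0.1,0,0,0,0,-0.1,0.18,0,0,0,0,0,-0.1,0.18,0,0,0,0,0,-0.1,0.18,0,0,0,0,0,-0.1,0.15,0,0,0,0,0,-0.08,0.1,0,0,0,0,0,0,0,0,0,0,0,0],
)

```text
clock: 15.2
tool_pos: [0.4285, 0.1542, 0.2084]
eef_rot: [0.592, 0.384, -0.576, 0.413]
contact_force: [0.0, -0.8, 0.7]
opening: 0.999
```

```bash
python3 look.py 14
```

```text
15.3 [0.4318 0.1508 0.2087] [ 0.594  0.381 -0.576  0.412] [ 0.3 -0.6  0.1] 1.001
r,ang 0.288 115.8 along/across 0.2212 -0.1842 q [-0.69  0.54  0.35  2.14 -0.31  0.48 -0.5 ]
```

View pics/t14.png

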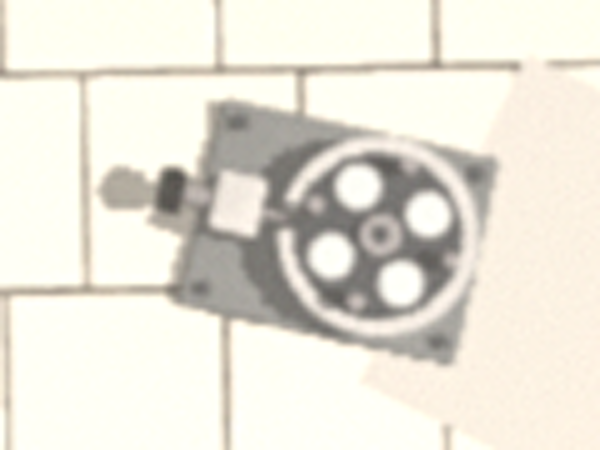

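View pics/s14.png

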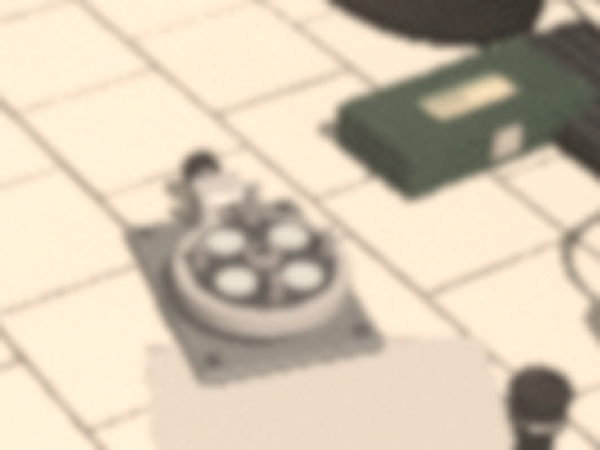

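Run:
```python
from h import *
n=cam("top");o=cv2.imread("pics/top0.png")
def kn(im):
    g=im[155:185,240:262].astype(float).mean(2)
    w=np.clip(75-g,0,None);yy,xx=np.mgrid[155:185,240:262]
    return (w*xx).sum()/w.sum(),(w*yy).sum()/w.sum()
A=np.array([.557,-.1085])
for im in(o,n):
    k=kn(im);p=ray("top",*k,.036);print(k,((p[:2]-A)@[.242,.970]).round(4))
print(np.abs(n.astype(int)-o).max(2)[60:240,100:440].shape)
d=(np.abs(n.astype(int)-o).max(2)>45).astype(np.uint8);c=cv2.connectedComponentsWithStats(d)[2];print([x.tolist() for x in c[1:] if x[4]>6])
```

```text
(np.float64(250.35994647636042), np.float64(167.17082961641393)) 0.1262
(np.float64(253.86452004860269), np.float64(167.75637910085058)) 0.1164
(180, 340)
[[236, 163, 6, 9, 25], [247, 162, 6, 10, 34], [288, 163, 8, 9, 47], [298, 165, 8, 7, 35], [284, 167, 7, 8, 34], [301, 169, 9, 9, 49], [282, 177, 9, 8, 45], [301, 179, 8, 8, 37], [113, 183, 18, 6, 70], [286, 182, 8, 8, 37], [296, 182, 8, 9, 47], [188, 186, 6, 3, 14], [89, 189, 129, 195, 11375], [91, 192, 42, 42, 1013], [135, 192, 18, 15, 117], [300, 193, 4, 3, 11], [47, 202, 42, 32, 511], [125, 228, 8, 5, 16], [38, 232, 7, 3, 15], [20, 237, 21, 15, 147], [95, 236, 11, 11, 101], [0, 239, 18, 41, 409], [0, 278, 33, 7, 108], [0, 322, 33, 43, 935], [138, 360, 4, 5, 14]]
```

Run:
```python
from h import *
n=cam("top");o=cv2.imread("pics/top0.png");s1=cam("side");s0=cv2.imread("pics/side0.png")
A=np.array([.557,-.1085]);U=np.array([.242,.970]);V=np.array([.970,-.242])
L=np.arange(.095,.150,.003)
for cn,ims in(("top",(o,n)),("side",(s0,s1))):
  for im in ims:
    g=im.astype(np.float32).mean(2);row=[]
    for l in L:
        v=[]
        for w in(-.006,-.003,0,.003,.006) if cn=="top" else (0,):
            p=proj(cn,[*(A+U*l+V*w),.045]);v.append(cv2.getRectSubPix(g,(1,1),tuple(map(float,p)))[0,0])
        row.append(int(np.mean(v)))
    print(cn,row)
print((L*1000).astype(int).tolist())
```

```text
top [85, 86, 93, 95, 97, 96, 96, 95, 91, 73, 53, 49, 50, 72, 106, 117, 108, 103, 104]
top [94, 96, 103, 106, 101, 80, 58, 53, 55, 70, 102, 126, 127, 117, 115, 116, 112, 113, 117]
side [119, 112, 104, 94, 85, 77, 70, 62, 59, 55, 60, 69, 85, 101, 117, 131, 138, 143, 145]
side [97, 84, 74, 65, 58, 56, 60, 68, 84, 103, 118, 134, 141, 147, 148, 149, 149, 149, 149]
[95, 98, 101, 104, 107, 110, 113, 116, 119, 122, 125, 128, 131, 134, 137, 140, 143, 146, 149]
```

Run:
```python
from h import *
st();print(job.finish_job())
```

```text
15.45 [0.4333 0.1487 0.2085] [ 0.595  0.379 -0.577  0.411] [ 0.3 -1.1  1.1] 1.001
the job is handed in; nothing more can be done
None
```

The wheel is locked in its index position. I pushed the plunger knob in to its stop first. I then straddled the tall peg with the jaws and turned the wheel clockwise until the nose dropped into the notch. The job was handed in at 15.5 s.

- **Plunger fully in:** the knob stopped moving under about 13–14 N. Brightness profiles along the plunger axis in both cameras put its travel at about 12 mm. A rougher darkness-centroid measurement gave only 9.8 mm. I trust the profiles, since both views agree and the knob's final position fits full travel.
- **Wheel locked:** pushed either way on the tall peg, the wheel stayed put under about 12 N sideways. Counting the vertical force as well, the highest reading was about 17 N, under the 25 N limit. The last top view shows the notch at the plunger with the nose in it.
- **Released and clear:** the gripper is open, well away from the stand, with about zero contact force. I compared the top view before and after. The changes near the work were only the knob, the wheel and their shadows. Large changes at the lower left are the arm and its shadow, and they overlap the spots where the petri dish and objective tube appeared to be. I did not check those two separately, but the arm's path stayed well away from them and no stray contact showed in the forces.

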